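Put the washed scrapers away in their slotted holders

ROBOT

A 6-joint arm with a two-finger parallel gripper is mounted at the origin on a cart in front of the work surface, level with it; the furniture and walls round the work are solid. World frame = base frame: x ahead of the robot, y to its left, z up, the work surface at z = 0. Lengths are in mm, angles in rad, forces in N, time in s.
With the tool pointing down it reaches from about 350 to 875 mm from the base axis. Payload 15.5 kg.
Tool frame: the origin (TCP) lies midway between the tips of the shut fingers; the grasp point (between the pads) lies 19 mm behind it; z points along the fingers, x is the direction in which the jaws open and shut, and the axes are right-handed (so a half turn about z gives the same grasp; the last joint's range is limited). The gripper opens to 85 mm and grips with 20 to 120 N. Pads are 22 mm wide; open, the fingers measure 114 mm over their backs; the gripper's body (76 mm by 85 mm) begins 54 mm behind the grasp point. The pads swing forward as they close: fully open they stand 13 mm farther back than shut.
Start: joints at [-1.337, 0.494, 1.345, -0, 1.302, -0.096], TCP at [201.818, -591.52, 231.277] pointing down, gripper open.
Joint ranges: [-2.91, 2.91], [-0.82, 2.16], [0.22, 2.67], [-1.22, 4.37], [0.12, 2.79], [-3.08, 3.08]. Speed limits (rad/s): [1.89, 1.89, 2.57, 3.01, 3.01, 3.01].

INTERFACE

Orientations are given as a unit quaternion [w, x, y, z].
In Python, from plant import * gives the robot as it stands.
- The arm moves only by the tool move_arm, never from a script. Its argument "rows" is a list that holds one entry, the list of rows, each a list of 7 numbers: the shift along the tool's x, y, z in m, then the turn, a rotation vector about the tool's x, y, z in degrees, then the closure, from -1 (fully open) to 1 (shut), so that 0 is half open. In form: [[[dx, dy, dz, wx, wy, wz, fingers], ...]]. A call has 1 to 10 rows; each row is the pose to reach, as a shift and turn from the pose measured when the call began, along the tool's axes at that moment; what a row does not reach only later rows make up. A row lasts 1/8 s, in which the tool goes at most 62.5 mm and 10.7 degrees, less where a joint would pass 70% of its speed; a pose out of reach is approached as far as the arm can. A call with a gripper value outside its range is refused whole. The fingers move at their own pace and stop on an object; "squeeze" is the grip in N (left out, the last holds). Time passes only in rows, so rows that repeat a pose let the fingers close. It gives the time, the measured TCP pose, the force and the opening at its end, in the units of the state.
- read_state(): the state, without advancing time (a new reading comes with each control period).
- get_image(name): name is "side" or "top" or "wrist"; returns (picture, depth): 400x640x3 uint8, red, green, blue; 400x640 float32, mm along the optical axis (not along the pixel's ray), 0 where there is no reading.
- camera_model(name): a dict with "intrinsics" (3x3 intrinsics, pixels), "pose" (4x4, takes a point from camera to world coordinates). Camera axes: x right, y up, looking along -z (the intrinsics and any distortion apply to the point x, -y, -z); pixel columns grow to the right and rows downward; lengths in mm; the calibration is good to about 2 mm. A picture is of the moment at which its call begins: read the wrist's pose just before it. camera_model takes no time and is no camera call; for the wrist camera it gives the pose at the moment of the call.
- job_done(): hands the job in, once; it reports no verdict.
The state is a dict: "t": time; "joint_pos": joint angles; "qvel": joint speeds; "joint_efforts": joint torques, N m; "ee_pos": TCP position; "eef_rot": TCP orientation; "contact_force": force on the tool from outside, world axes, zero at the start; "ft_torque": the same for the moment, N m; "gripper_width": finger opening in mm.
Only numpy, scipy, OpenCV 4.12 (cv2) and the standard library are available. Lean on these libraries where they do the work, as an engineer would, in place of code of your own. Each camera call takes 0.05 s, during which the arm holds its last target.

TASK

Put the two washed scrapers from the white drainer away in the wooden slotted holders: the long orange-handled one in whichever long holder is still empty, the short blue-handled one in the short holder. Slide each blade edgewise all the way down to the bottom of its slot and let go. Leave the grey-handled scraper and the other things on the worktop where they are.

Things in the scene. Friction and masses are not known exactly. Their poses are not given: they have to be found in the camera images.
- scraper_orange: flat steel scraper standing on its long edge, 120 mm long (x), 102 mm high, 4 mm thick blade, an orange plastic grip bar along its whole top edge: 16 mm thick (y), flat-sided, 74 to 102 mm above the bottom edge. Origin: middle of the bottom edge; x along the blade, z up; both ends alike. Starts in one of the drainer's channels, bottom edge 6 mm above the worktop.
- scraper_blue: flat steel scraper standing on its long edge, 80 mm long (x), 102 mm high, 4 mm thick blade, a blue plastic grip bar along its whole top edge: 16 mm thick (y), flat-sided, 74 to 102 mm above the bottom edge. Origin: middle of the bottom edge; x along the blade, z up; both ends alike. Starts in the drainer's other channel, bottom edge 6 mm above the worktop.
- scraper_grey: flat steel scraper standing on its long edge, 120 mm long (x), 102 mm high, 4 mm thick blade, a grey plastic grip bar along its whole top edge: 16 mm thick (y), flat-sided, 74 to 102 mm above the bottom edge. Origin: middle of the bottom edge; x along the blade, z up; both ends alike. It already stands put away in one of the two long holders.
- holder_long_1: low brown wooden block, fixed, with one upright slot for a 120 mm blade: 126 mm long (x), 7.5 mm wide (y), bevelled mouth 46 mm and floor 6 mm above the worktop; block 152 x 46 mm. Origin: on the worktop under the slot's centre; x along the slot, z up. One of two alike: one already holds the grey scraper, the other is empty.
- holder_long_2: low brown wooden block, fixed, with one upright slot for a 120 mm blade: 126 mm long (x), 7.5 mm wide (y), bevelled mouth 46 mm and floor 6 mm above the worktop; block 152 x 46 mm. Origin: on the worktop under the slot's centre; x along the slot, z up. One of two alike: one already holds the grey scraper, the other is empty.
- holder_short: low brown wooden block, fixed, with one upright slot for a 80 mm blade: 86 mm long (x), 7.5 mm wide (y), bevelled mouth 46 mm and floor 6 mm above the worktop; block 112 x 46 mm. Origin: on the worktop under the slot's centre; x along the slot, z up. The only short holder; empty at the start.
- drainer: a white plastic draining tray, 152 x 190 mm, 14 mm rim, fixed. Two channels along x at y = -60 and +60 mm, each between two pairs of posts 38 mm high and 8 mm apart; the channel floor is 6 mm above the worktop. Origin: centre of its underside.
- petri: a clear petri dish with brown fragments, 66 mm across, 13 mm high; origin centre of its underside. A bystander.
- concretion: a brown lump, 38 x 41 x 23 mm; origin centre of its underside. A bystander.
- marker: a red and white marker pen lying down, 135 mm long (y), 17 mm thick; origin centre of its underside. A bystander.

How it is judged (in metres and radians):
At the end, for the whole second after the job is handed in: Orange scraper in the long holder that was empty, blue one in the short holder: each bottom edge within 6 mm of the slot floor, within 12 mm of the slot's centre, upright within 0.15 rad, along the slot within 0.12 rad, at rest (under 0.02 m/s) (z of scraper_orange in the frame of holder_long_2 below 0.012 m and horizontal distance between scraper_orange and holder_long_2 below 0.012 m and angle between each of scraper_orange, scraper_blue's own z axis and vertical below 0.15 rad and angle between the x axis of scraper_orange and the x axis of holder_long_2, either way round below 0.12 rad and linear speed of each of scraper_orange, scraper_blue below 0.02 m/s and z of scraper_blue in the frame of holder_short below 0.012 m and horizontal distance between scraper_blue and holder_short below 0.012 m and angle between the x axis of scraper_blue and the x axis of holder_short, either way round below 0.12 rad); the robot touches nothing.
It fails at once if the grey scraper is shifted by more than 20 mm from where it stood (distance of scraper_grey from where it was at the start of the episode above 0.02 m).
It fails at once if the petri dish is pushed more than 30 mm from its place (distance of petri from where it was at the start of the episode above 0.03 m).
It fails at once if the brown lump is pushed more than 30 mm from its place (distance of concretion from where it was at the start of the episode above 0.03 m).
It fails at once if the marker is pushed more than 30 mm from its place (distance of marker from where it was at the start of the episode above 0.03 m).
It also fails if it takes over 64 s, if anything falls off the work surface, if the arm or the gripper's body presses on something with over 40 N, if the wrist force passes 120 N, or if a joint passes its speed limit or range.

## Working session

There is one attempt and no reset: what is moved stays moved. The work goes in short steps, Python scripts to look and compute and a tool call to move; the robot and the scene stay as the last step left them, time stands still between calls to the robot, and variables do not carry over. Pictures are saved under pics/ and viewed, and the job is handed in when it is done.

Besides the shell and the picture viewer there is one more tool, called by a JSON object that holds its "method" and its "body". move_arm: Moves the arm, as the interface text tells. Its arguments: {"type":"object","properties":{"rows":{"type":"array","items":{"type":"array","items":{"type":"array","items":{"type":"number"}}}},"squeeze":{"type":"number"}},"required":["rows"]}

```bash
mkdir -p pics; ls
python3 - <<'E'
from plant import *
import cv2,numpy as np
s=read_state(); print(s)
for n in ("top","side","wrist"):
    im,d=get_image(n); m=camera_model(n); print(n,np.round(m["intrinsics"],1).tolist(),np.round(m["pose"],3).tolist(), {k:v for k,v in m.items() if k not in("intrinsics","pose")})
    cv2.imwrite(f"pics/{n}0.png",im[:,:,::-1]); np.save(f"pics/{n}0.npy",d)
E
```

```text
pics
{'t': 0.0, 'joint_pos': array([-1.33753550e+00,  4.94206764e-01,  1.34614815e+00,  8.38810233e-06,
        1.30251243e+00, -9.55251229e-02]), 'qvel': array([-0.00116417,  0.00038646, -0.00085277,  0.00011345, -0.00057102,
       -0.00036239]), 'joint_efforts': array([-1.04605737e-03, -8.82158017e+01, -3.83872461e+01, -2.11277820e-04,
        9.95964016e-03,  9.57278894e-05]), 'ee_pos': array([ 201.71286935, -591.15980707,  230.67983417]), 'eef_rot': array([-4.21638302e-04,  8.13293181e-01, -5.81853758e-01, -4.77958007e-04]), 'contact_force': array([ 0.71663054, -0.81546659, -0.73137089]), 'ft_torque': array([ 0.03000524, -0.00174289,  0.01297378]), 'gripper_width': 85.52789791695952}
top [[393.4, 0.0, 322.2], [0.0, 393.4, 196.3], [0.0, 0.0, 1.0]] [[-0.014, 0.988, -0.155, 335.257], [-1.0, -0.012, 0.011, -14.081], [0.009, 0.155, 0.988, 1152.086], [0.0, 0.0, 0.0, 1.0]] {}
side [[395.7, 0.0, 319.0], [0.0, 395.7, 200.0], [0.0, 0.0, 1.0]] [[0.971, 0.07, -0.228, 278.719], [-0.238, 0.339, -0.91, -976.126], [0.013, 0.938, 0.346, 410.452], [0.0, 0.0, 0.0, 1.0]] {}
wrist [[331.8, 0.0, 318.9], [0.0, 331.8, 198.8], [0.0, 0.0, 1.0]] [[0.321, 0.905, 0.279, 273.474], [-0.947, 0.308, 0.093, -567.25], [-0.002, -0.295, 0.956, 373.626], [0.0, 0.0, 0.0, 1.0]] {}
```

View pics/top0.png

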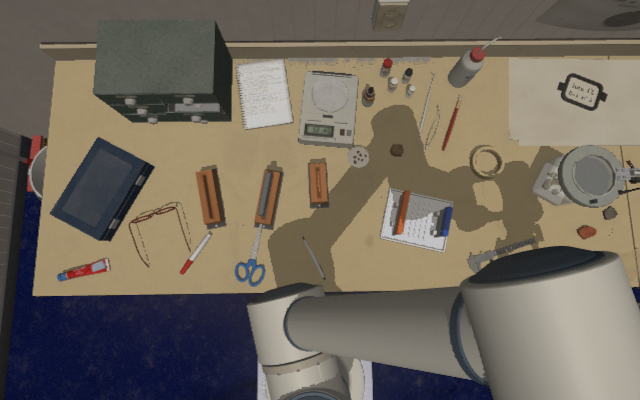

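View pics/side0.png

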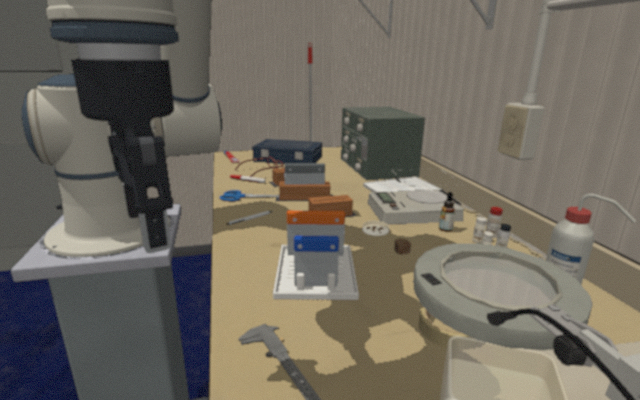

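View pics/wrist0.png

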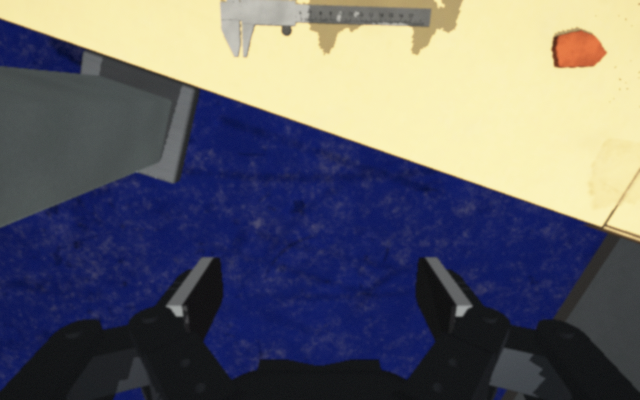

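The top view shows the empty long holder at about (209,197), the grey scraper in the long holder at (268,197), and the short holder at (318,183). The orange grip is at (402,212) and the blue one at (446,220), both in the drainer at (417,218). Next I'll measure them.

```bash
cat > h.py <<'E'
import numpy as np, cv2
from plant import *
def cast(m,uv,z):
    K=m["intrinsics"];P=m["pose"];uv=np.atleast_2d(uv).astype(float)
    d=np.c_[(uv[:,0]-K[0,2])/K[0,0],-(uv[:,1]-K[1,2])/K[1,1],-np.ones(len(uv))]@P[:3,:3].T
    return P[:3,3]+d*((z-P[2,3])/d[:,2])[:,None]
def cloud(m,dep):
    K=m["intrinsics"];P=m["pose"];v,u=np.mgrid[:dep.shape[0],:dep.shape[1]]
    c=np.stack([(u-K[0,2])/K[0,0],-(v-K[1,2])/K[1,1],-np.ones(dep.shape)],-1)*dep[...,None]
    return c@P[:3,:3].T+P[:3,3]
def proj(m,p):
    K=m["intrinsics"];P=m["pose"];c=(np.atleast_2d(p)-P[:3,3])@P[:3,:3]
    return np.c_[K[0,0]*c[:,0]/-c[:,2]+K[0,2],K[1,1]*-c[:,1]/-c[:,2]+K[1,2]]
def rect(pts):
    (c,s,a)=cv2.minAreaRect(pts[:,:2].astype(np.float32)); 
    if s[0]<s[1]: s=(s[1],s[0]); a+=90
    a=(a+90)%180-90
    return np.round(c,1),np.round(s,1),round(a,2)
E
python3 - <<'E'
from h import *
im=cv2.imread("pics/top0.png");d=np.load("pics/top0.npy");m=camera_model("top")
hsv=cv2.cvtColor(im,cv2.COLOR_BGR2HSV);W=cloud(m,d)
H,S,V=cv2.split(hsv)
def comp(mask,lo,area=40):
    n,l,st,ce=cv2.connectedComponentsWithStats(mask.astype(np.uint8))
    return [(l==i) for i in range(1,n) if st[i,4]>area and lo[0]<ce[i][0]<lo[1] and lo[2]<ce[i][1]<lo[3]]
U=np.mgrid[:400,:640][::-1]
for name,mk,win in (("orange",(H<14)&(S>150),(380,430,180,250)),("blue",(H>100)&(H<130)&(S>120),(420,470,190,260)),("brown",(H<16)&(S>90),(180,340,140,240))):
    for c in comp(mk,win):
        z=W[c][:,2]; print(name,c.sum(),"px",np.round([U[0][c].mean(),U[1][c].mean()],1),"z",np.round(np.percentile(z,[5,50,95]),1))
        zt=108 if name!="brown" else 46
        s=c&(abs(W[...,2]-zt)<8)
        uv=np.c_[U[0][s],U[1][s]]
        print("   ",s.sum(),rect(cast(m,uv,zt)))
cv2.imwrite("pics/topz.png",cv2.resize(im[120:270,180:480],None,fx=2.6,fy=2.6,interpolation=cv2.INTER_CUBIC))
E
```

```text
orange 247 px [402.3 212.1] z [ 95.5 106.6 109.5]
    220 (array([ 454.7, -240.4]), array([116.9,  14.9]), -12.98)
blue 130 px [446.7 221.4] z [103.1 106.6 110.1]
    130 (array([ 428.4, -357.1]), array([78. , 13.4]), -13.02)
brown 676 px [318.  182.9] z [ 3.7 44.3 48.5]
    547 (array([549.5, -15.6]), array([112.9,  45.9]), 2.62)
brown 1061 px [209.2 196.9] z [12.2 43.7 48.4]
    797 (array([513.1, 297.4]), array([152.5,  47.9]), 11.22)
brown 613 px [269.  198.8] z [21.7 44.5 48.4]
    522 (array([509.5, 129.6]), array([152.2,  47.1]), -10.32)
```

View pics/topz.png

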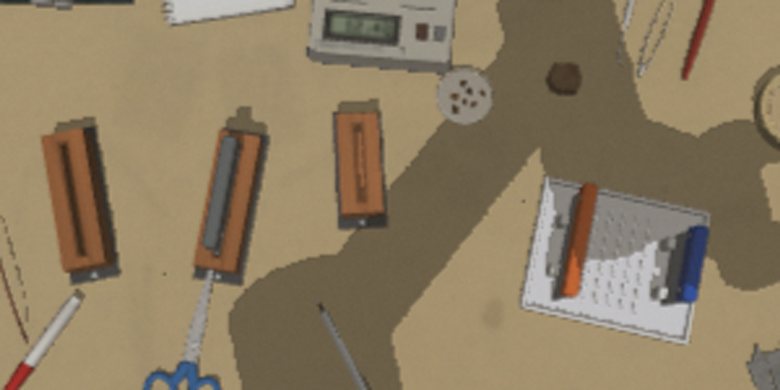

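Every fitted size matches the spec, and the two channels come out 119.6 mm apart. Next I'll work out the hover above the orange scraper.

```bash
cat >> h.py <<'E'
from scipy.spatial.transform import Rotation as R
def delta(x,y,z,ang):
    """ang: world angle of tool x axis, deg, tool down"""
    s=read_state(); q=s["eef_rot"]; r=R.from_quat([*q[1:],q[0]])
    a=np.radians(ang); c,n=np.cos(a),np.sin(a)
    T=R.from_matrix(np.array([[c,n,0],[n,-c,0],[0,0,-1]]))
    d=r.inv().apply(np.array([x,y,z])-s["ee_pos"])/1000
    w=(r.inv()*T).as_rotvec(degrees=True)
    print("t",round(s["t"],2),"pos",np.round(s["ee_pos"],1),"F",np.round(s["contact_force"],1),"w",round(s["gripper_width"],1),"q",np.round(s["joint_pos"],2))
    print("  d",np.round(d,4),"rot",np.round(w,2))
E
python3 -c "
from h import *
delta(454.7,-240.4,230,-103)"
```

```text
t 0.15 pos [ 201.7 -591.3  230.8] F [ 0.7 -0.1 -0.9] w 85.9 q [-1.34  0.49  1.35 -0.    1.3  -0.1 ]
  d [-0.2504 -0.3527  0.0011] rot [1.000e-02 5.000e-02 3.184e+01]
```

{"method": "move_arm", "body": {"rows": [[[-0.025, -0.035, 0, 0, 0, 3, -1], [-0.06, -0.085, 0, 0, 0, 8, -1], [-0.095, -0.135, 0, 0, 0, 14, -1], [-0.13, -0.185, 0, 0, 0, 20, -1], [-0.165, -0.235, 0, 0, 0, 26, -1], [-0.2, -0.28, 0, 0, 0, 30, -1], [-0.225, -0.32, 0, 0, 0, 31.8, -1], [-0.24, -0.34, 0, 0, 0, 31.8, -1], [-0.25, -0.353, 0, 0, 0, 31.8, -1], [-0.25, -0.353, 0.001, 0, 0, 31.8, -1]]]}}

```text
t: 1.4
ee_pos: [455.3, -240.3, 230.0]
eef_rot: [0.0, -0.623, 0.782, 0.0]
contact_force: [0.6, -0.9, 0.1]
gripper_width: 85.0
```

```bash
cat > look.py <<'E'
from h import *
import sys
n=sys.argv[1]
m=camera_model("wrist"); im,d=get_image("wrist")
cv2.imwrite(f"pics/{n}.png",im[:,:,::-1]); np.savez(f"pics/{n}.npz",im=im,d=d,K=m["intrinsics"],P=m["pose"])
print(np.round(m["pose"][:3,3],1))
E
python3 look.py w1; python3 -c "
from h import *
delta(454.7,-240.4,230,-103)"
```

```text
[ 529.2 -257.3  372.8]
t 1.45 pos [ 454.9 -240.9  229.9] F [ 0.4  0.2 -0.2] w 85.9 q [-0.6   0.34  1.62  0.    1.19  1.19]
  d [-0.0004  0.0003 -0.0001] rot [0.04 0.04 0.06]
```

View pics/w1.png

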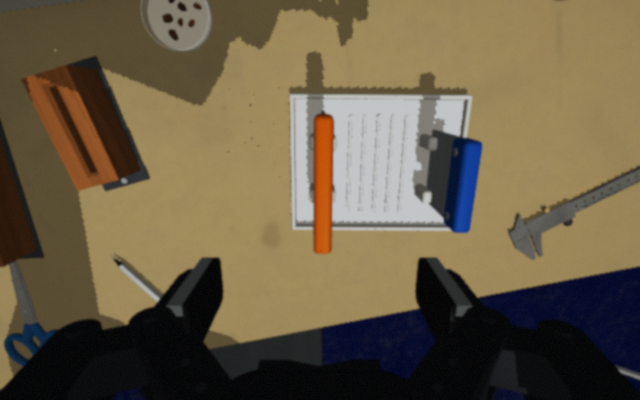

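The wrist view shows the orange bar at (323,115–252), the blue bar at (463,140–230) and the short holder at (85,125). I'll refine the poses from it.

```bash
cat > meas.py <<'E'
from h import *
import sys
def meas(n,which):
    f=np.load(f"pics/{n}.npz"); m={"intrinsics":f["K"],"pose":f["P"]}
    hsv=cv2.cvtColor(f["im"],cv2.COLOR_RGB2HSV);H,S,V=cv2.split(hsv);W=cloud(m,f["d"])
    U=np.mgrid[:400,:640][::-1]
    for w in which:
        mk={"orange":(H<12)&(S>170)&(V>110),"blue":(H>100)&(H<130)&(S>120)&(V>80),"brown":(H<16)&(S>90)}[w]
        mk=cv2.morphologyEx(mk.astype(np.uint8),cv2.MORPH_OPEN,np.ones((3,3)))
        nn,l,st,ce=cv2.connectedComponentsWithStats(mk)
        for i in range(1,nn):
            if st[i,4]<400: continue
            c=l==i; zz=46 if w=="brown" else 108
            zs=W[c][:,2]
            if np.percentile(zs,60)<zz-15: continue
            # fit top height from depth
            s=c&(abs(W[...,2]-zz)<6)
            if s.sum()<300: continue
            uv=np.c_[U[0][s],U[1][s]]
            print(w,ce[i].round(0),"bbox",st[i,:4],s.sum(),"ztop",round(float(np.median(W[s][:,2])),1),"plane",rect(cast(m,uv,zz)),"cloud",rect(W[s]))
meas(sys.argv[1],sys.argv[2:])
E
python3 meas.py w1 orange blue brown
```

```text
blue [466. 186.] bbox [453 142  28  90] 1514 ztop 107.8 plane (array([ 431. , -359.2]), array([76.2, 14.1]), -13.45) cloud (array([ 430.5, -359.7]), array([76.7, 14.4]), -13.39)
brown [ 82. 125.] bbox [ 22  65 118 126] 5575 ztop 46.0 plane (array([552.2, -17.5]), array([111.9,  51.1]), 2.6) cloud (array([552. , -15.8]), array([111.9,  48. ]), 2.49)
```

```bash
sed -i 's/(H<12)&(S>170)&(V>110)/(H<16)\&(S>190)\&(V>120)/' meas.py; python3 -c "
import numpy as np,cv2
f=np.load('pics/w1.npz');print(cv2.cvtColor(f['im'],cv2.COLOR_RGB2HSV)[[130,180,240],323],f['d'][[130,180,240],323]); from h import *
W=cloud({'intrinsics':f['K'],'pose':f['P']},f['d']);print(W[[130,180,240],323].round(1))"; python3 meas.py w1 orange
```

```text
[[ 12 243 195]
 [ 12 241 195]
 [ 13 233 196]] [260.47498 272.30124 287.9372 ]
[[ 503.8 -254.4  108. ]
 [ 464.5 -245.4  108.1]
 [ 412.3 -233.6  108.2]]
orange [323. 184.] bbox [314 117  19 136] 2271 ztop 107.9 plane (array([ 457.3, -243.5]), array([115.5,  14.1]), -13.35) cloud (array([ 456.9, -243.4]), array([116.3,  14.2]), -13.33)
```

```bash
python3 -c "
from h import *
delta(457,-243.4,76,-103.35)"
```

```text
t 1.45 pos [ 454.9 -240.9  229.9] F [ 0.4  0.2 -0.2] w 85.9 q [-0.6   0.34  1.62  0.    1.19  1.19]
  d [ 0.0021 -0.0027  0.1539] rot [0.04 0.04 0.41]
```

{"method": "move_arm", "body": {"rows": [[[0.002, -0.0027, 0.025, 0, 0, 0.4, -1], [0.002, -0.0027, 0.06, 0, 0, 0.4, -1], [0.002, -0.0027, 0.1, 0, 0, 0.4, -1], [0.002, -0.0027, 0.135, 0, 0, 0.4, -1], [0.002, -0.0027, 0.154, 0, 0, 0.4, -0.6], [0.002, -0.0027, 0.154, 0, 0, 0.4, 0], [0.002, -0.0027, 0.154, 0, 0, 0.4, 0.4], [0.002, -0.0027, 0.154, 0, 0, 0.4, 0.6], [0.002, -0.0027, 0.154, 0, 0, 0.4, 1], [0.002, -0.0027, 0.154, 0, 0, 0.4, 1]]], "squeeze": 60}}

```text
t: 2.7
ee_pos: [457.4, -243.8, 76.9]
eef_rot: [0.0, -0.62, 0.784, -0.0]
contact_force: [-1.4, -0.7, 6.9]
gripper_width: 15.4
```

```bash
python3 -c "
from h import *
delta(457,-243.4,225,-103.35)"
```

```text
t 2.7 pos [ 457.4 -243.8   76.9] F [-1.4 -0.7  6.9] w 15.4 q [-0.6   0.56  1.77  0.    0.81  1.2 ]
  d [-0.0002  0.0004 -0.1481] rot [-0.05 -0.01  0.02]
```

{"method": "move_arm", "body": {"rows": [[[0, 0, 0, 0, 0, 0, 1], [0, 0, -0.01, 0, 0, 0, 1], [0, 0, -0.03, 0, 0, 0, 1], [0, 0, -0.06, 0, 0, 0, 1], [0, 0, -0.095, 0, 0, 0, 1], [0, 0, -0.13, 0, 0, 0, 1], [0, 0, -0.15, 0, 0, 0, 1], [0, 0, -0.15, 0, 0, 0, 1]]]}}

```text
t: 3.7
ee_pos: [457.8, -244.0, 228.6]
eef_rot: [0.001, -0.62, 0.784, -0.002]
contact_force: [0.1, -0.1, -2.0]
gripper_width: 15.0
```

```bash
python3 look.py w2; python3 -c "
from h import *
delta(440,100,230,-90)
im,d=get_image('side');cv2.imwrite('pics/side1.png',im[:,:,::-1])"
```

```text
[ 531.  -261.2  371.7]
t 3.75 pos [ 457.3 -243.7  227.3] F [ 1.   0.  -2.6] w 15.3 q [-0.6   0.35  1.61  0.    1.18  1.2 ]
  d [-0.3305  0.0961 -0.0031] rot [ -0.11  -0.05 -13.32]
```

View pics/w2.png

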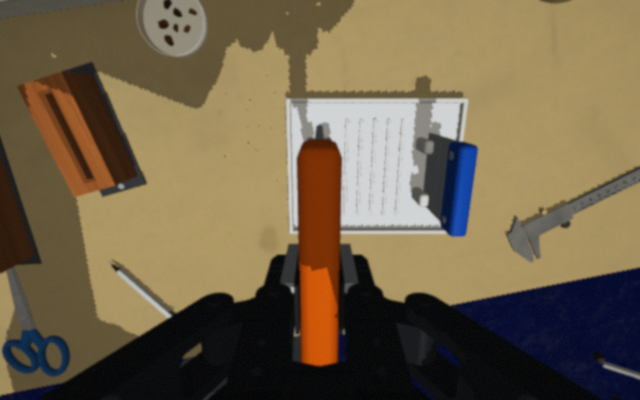

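View pics/side1.png

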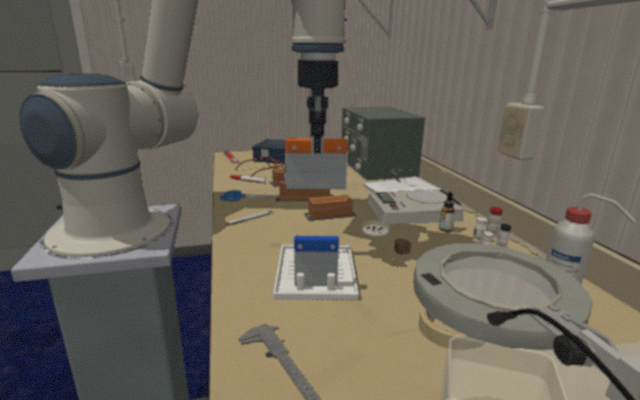

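The blade hangs level in the grip, with the bar at rows 138–367 and columns 300–341. Next I'll carry it to a viewing spot beside the empty long holder.

```bash
python3 -c "
from h import *
delta(529,219,235,-78.8)"
```

```text
t 3.8 pos [ 457.  -243.5  226.6] F [ 0.5 -0.1 -2.4] w 15.5 q [-0.6   0.35  1.61  0.    1.18  1.2 ]
  d [-0.4666  0.0365 -0.0085] rot [-3.000e-02 -1.000e-02 -2.452e+01]
```

{"method": "move_arm", "body": {"rows": [[[-0.02, 0.002, -0.004, 0, 0, -1, 1], [-0.055, 0.005, -0.008, 0, 0, -3, 1], [-0.1, 0.008, -0.01, 0, 0, -5, 1], [-0.15, 0.012, -0.01, 0, 0, -8, 1], [-0.2, 0.016, -0.01, 0, 0, -11, 1], [-0.25, 0.02, -0.01, 0, 0, -14, 1], [-0.3, 0.024, -0.01, 0, 0, -17, 1], [-0.345, 0.027, -0.01, 0, 0, -20, 1], [-0.38, 0.03, -0.01, 0, 0, -22, 1], [-0.41, 0.032, -0.01, 0, 0, -23.5, 1]]]}}

```text
t: 5.05
ee_pos: [519.2, 165.2, 235.7]
eef_rot: [0.0, 0.768, -0.641, -0.0]
contact_force: [0.8, -0.5, -1.6]
gripper_width: 14.7
```

```bash
python3 -c "
from h import *
delta(529,219,235,-78.8)"
```

```text
t 5.05 pos [519.2 165.2 235.7] F [ 0.8 -0.5 -1.6] w 14.7 q [ 0.2   0.38  1.54 -0.    1.23  1.59]
  d [-0.0512 -0.0192  0.0007] rot [ 0.07 -0.   -0.87]
```

{"method": "move_arm", "body": {"rows": [[[-0.015, -0.006, 0.001, 0, 0, -0.5, 1], [-0.035, -0.013, 0.001, 0, 0, -0.9, 1], [-0.051, -0.019, 0.001, 0, 0, -0.9, 1], [-0.051, -0.019, 0.001, 0, 0, -0.9, 1], [-0.051, -0.019, 0.001, 0, 0, -0.9, 1]]]}}

```text
t: 5.68
ee_pos: [528.7, 218.4, 234.7]
eef_rot: [0.001, 0.773, -0.635, -0.0]
contact_force: [-0.6, -0.1, -1.7]
gripper_width: 15.2
```

```bash
python3 look.py w3; python3 meas.py w3 brown orange;  python3 -c "
from h import *
delta(513,297,235,-78.8)"
```

```text
[603.2 233.  377.3]
brown [242. 164.] bbox [210  93  61 148] 5848 ztop 46.0 plane (array([515.5, 298.6]), array([150.3,  46.4]), 11.0) cloud (array([515.1, 299.2]), array([150.9,  46. ]), 10.93)
brown [390. 188.] bbox [348 126 102 142] 3040 ztop 45.9 plane (array([511.5, 131.9]), array([151.7,  47.9]), -10.46) cloud (array([511.4, 131.6]), array([151.8,  46.5]), -10.84)
brown [533. 189.] bbox [487 135  97 112] 4528 ztop 45.7 plane (array([551.2, -12.7]), array([111.9,  50.6]), 2.46) cloud (array([551.1, -14.9]), array([112.2,  47.9]), 2.23)
t 5.72 pos [528.7 218.2 234.7] F [ 0.7  0.7 -1.1] w 15.1 q [ 0.29  0.42  1.47 -0.    1.25  1.66]
  d [-0.0803  0.0001 -0.0003] rot [ 0.09 -0.01  0.  ]
```

View pics/w3.png

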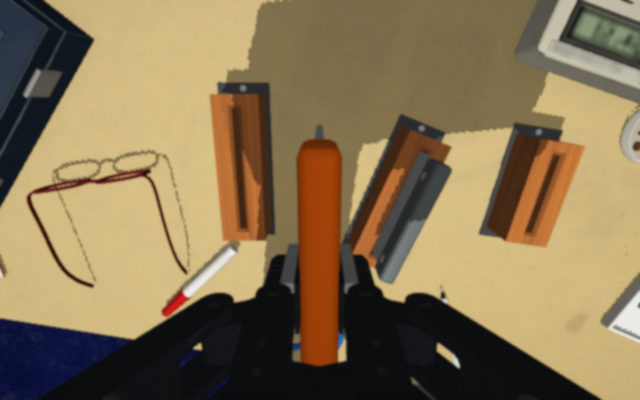

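```bash
cat > hand.py <<'E'
from h import *
import sys
def hand(n,col,tcp,ang,dz=31.5,win=(285,355,120,385)):
    f=np.load(f"pics/{n}.npz"); m={"intrinsics":f["K"],"pose":f["P"]}
    H,S,V=cv2.split(cv2.cvtColor(f["im"],cv2.COLOR_RGB2HSV)); W=cloud(m,f["d"])
    mk=((H<16)&(S>190)) if col=="orange" else ((H>100)&(H<130)&(S>110))
    w=np.zeros_like(mk);w[win[2]:win[3],win[0]:win[1]]=1;mk&=w.astype(bool)
    mk=cv2.morphologyEx(mk.astype(np.uint8),cv2.MORPH_OPEN,np.ones((3,3)))>0
    z=W[...,2]; zt=np.median(z[mk&(f["d"]>0)&(abs(z-tcp[2]-dz)<12)]) 
    s=mk&(abs(z-zt)<5); v,u=np.nonzero(s)
    a=np.radians(ang);tx=np.array([np.cos(a),np.sin(a)]);ty=np.array([np.sin(a),-np.cos(a)])
    for nm,p in (("plane",cast(m,np.c_[u,v],tcp[2]+dz)),("cloud",W[s])):
        c,sz,an=rect(p); o=c-np.array(tcp[:2])
        print(nm,"n",len(u),"ztop-tcp",round(float(zt-tcp[2]),1),"centre",c,sz,"yaw",an,"offset tool x,y",np.round([o@tx,o@ty],1))
E
python3 - <<'E'
from hand import *
hand("w2","orange",(457.5,-243.8,227.8),-103.35)
hand("w3","orange",(528.7,218.3,234.7),-78.8)
# slot of the empty long holder
f=np.load("pics/w3.npz"); m={"intrinsics":f["K"],"pose":f["P"]}
W=cloud(m,f["d"]); V=f["im"].max(2)
a=np.radians(11); ex=np.array([np.cos(a),np.sin(a)]);ey=np.array([-ex[1],ex[0]])
u,v=np.meshgrid(np.arange(200,285),np.arange(85,250)); uv=np.c_[u.ravel(),v.ravel()]
p=cast(m,uv,46)[:,:2]-[515.3,298.9]; q=np.c_[p@ex,p@ey]; b=V[uv[:,1],uv[:,0]]
k=(abs(q[:,0])<74)&(abs(q[:,1])<21)
print("bright pct",np.percentile(b[k],[5,20,50,80]))
d=k&(b<0.6*np.median(b[k]))&(abs(q[:,1])<12)
print("slot",d.sum(),rect(p[d]+[515.3,298.9]))
for x in range(-70,71,10):
    r=k&(abs(q[:,0]-x)<2); o=np.argsort(q[r,1]); print(x,[int(x) for x in b[r][o][::max(1,r.sum()//16)]])
E
```

```text
plane n 8553 ztop-tcp 31.8 centre [ 471.9 -247.2] [91.1 15.9] yaw -14.04 offset tool x,y [ -0.  -14.8]
cloud n 8553 ztop-tcp 31.8 centre [ 470.8 -246.9] [92.3 16.4] yaw -13.99 offset tool x,y [ -0.1 -13.7]
plane n 8726 ztop-tcp 30.8 centre [543.4 221.2] [90.5 15.8] yaw 11.13 offset tool x,y [  0. -15.]
cloud n 8726 ztop-tcp 30.8 centre [542.1 221. ] [92.1 16.4] yaw 11.8 offset tool x,y [ -0.  -13.7]
bright pct [ 65. 106. 149. 187.]
slot 841 (array([517.1, 298.1]), array([125.2,   8.3]), 10.76)
-70 [107, 102, 108, 181, 178, 169, 186, 194, 186, 186, 193, 192, 184, 185, 187, 183, 189]
-60 [106, 107, 144, 190, 179, 171, 135, 86, 78, 72, 121, 157, 185, 184, 185, 185, 187]
-50 [105, 113, 154, 190, 184, 171, 149, 101, 64, 63, 104, 145, 179, 185, 186, 186, 183, 191]
-40 [110, 132, 191, 191, 178, 169, 122, 70, 58, 89, 149, 185, 186, 187, 184, 187]
-30 [107, 120, 188, 195, 181, 175, 137, 78, 60, 74, 142, 177, 188, 188, 185, 185, 192]
-20 [148, 178, 193, 194, 180, 174, 129, 73, 61, 79, 146, 182, 190, 188, 187, 184, 192]
-10 [108, 116, 157, 190, 182, 174, 120, 67, 62, 108, 149, 192, 190, 189, 187, 184, 189]
0 [111, 108, 109, 129, 179, 179, 140, 79, 62, 71, 129, 175, 192, 190, 187, 184, 192]
10 [111, 110, 110, 113, 114, 172, 152, 99, 65, 67, 121, 157, 193, 191, 188, 185, 191]
20 [113, 112, 111, 117, 108, 105, 108, 88, 65, 70, 123, 153, 189, 192, 189, 187, 189]
30 [113, 111, 110, 117, 110, 106, 94, 75, 65, 66, 114, 140, 182, 191, 189, 186, 187, 187]
40 [115, 111, 114, 119, 111, 106, 92, 75, 67, 65, 121, 142, 176, 186, 189, 188, 188, 187]
50 [116, 111, 113, 116, 113, 109, 98, 77, 68, 67, 106, 146, 171, 182, 186, 187, 185, 184]
60 [116, 113, 116, 122, 113, 110, 97, 81, 68, 65, 112, 138, 171, 174, 178, 188, 187, 183]
70 [118, 115, 116, 120, 114, 111, 114, 112, 109, 119, 179, 179, 177, 172, 180, 186, 186, 183]
```

```bash
cat > slot.py <<'E'
from h import *
def slot(n,c,yaw,L,tag=""):
    f=np.load(f"pics/{n}.npz"); m={"intrinsics":f["K"],"pose":f["P"]}
    V=cv2.cvtColor(f["im"],cv2.COLOR_RGB2GRAY)
    a=np.radians(yaw); ex=np.array([np.cos(a),np.sin(a)]);ey=np.array([-ex[1],ex[0]])
    xs=np.arange(-L/2-12,L/2+12.1,1);ys=np.arange(-28,28.1,0.5)
    X,Y=np.meshgrid(xs,ys); w=np.array(c)+X[...,None]*ex+Y[...,None]*ey
    uv=proj(m,np.c_[w.reshape(-1,2),np.full(X.size,46.)]).astype(np.float32).reshape(*X.shape,2)
    I=cv2.remap(V,uv[...,0],uv[...,1],cv2.INTER_CUBIC)
    cv2.imwrite(f"pics/slot_{n}{tag}.png",cv2.resize(I,None,fx=4,fy=4))
    return xs,ys,I
E
python3 - <<'E'
from slot import *
xs,ys,I=slot("w3",(515.3,298.9),11,126)
for lo,hi in ((-55,-20),(-20,20),(20,55)):
    p=I[:,(xs>lo)&(xs<hi)].mean(1); print(lo,[(float(y),int(b)) for y,b in zip(ys,p) if -12<=y<=12][::2])
p=I[(ys>-1.5)&(ys<1.5)].mean(0)
print([(int(x),int(b)) for x,b in zip(xs,p) if abs(x)>54])
E
```

```text
-55 [(-12.0, 128), (-11.0, 124), (-10.0, 120), (-9.0, 119), (-8.0, 116), (-7.0, 110), (-6.0, 100), (-5.0, 85), (-4.0, 68), (-3.0, 52), (-2.0, 43), (-1.0, 41), (0.0, 40), (1.0, 41), (2.0, 48), (3.0, 63), (4.0, 80), (5.0, 93), (6.0, 103), (7.0, 114), (8.0, 125), (9.0, 129), (10.0, 129), (11.0, 127), (12.0, 127)]
-20 [(-12.0, 103), (-11.0, 105), (-10.0, 108), (-9.0, 111), (-8.0, 113), (-7.0, 111), (-6.0, 103), (-5.0, 89), (-4.0, 71), (-3.0, 53), (-2.0, 44), (-1.0, 42), (0.0, 41), (1.0, 41), (2.0, 46), (3.0, 60), (4.0, 77), (5.0, 89), (6.0, 100), (7.0, 114), (8.0, 127), (9.0, 132), (10.0, 132), (11.0, 130), (12.0, 130)]
20 [(-12.0, 76), (-11.0, 74), (-10.0, 72), (-9.0, 71), (-8.0, 71), (-7.0, 68), (-6.0, 64), (-5.0, 58), (-4.0, 52), (-3.0, 48), (-2.0, 45), (-1.0, 44), (0.0, 43), (1.0, 43), (2.0, 48), (3.0, 63), (4.0, 79), (5.0, 88), (6.0, 94), (7.0, 105), (8.0, 116), (9.0, 123), (10.0, 126), (11.0, 127), (12.0, 129)]
[(-75, 137), (-74, 130), (-73, 127), (-72, 126), (-71, 126), (-70, 127), (-69, 127), (-68, 124), (-67, 117), (-66, 105), (-65, 94), (-64, 88), (-63, 81), (-62, 68), (-61, 53), (-60, 45), (-59, 42), (-58, 40), (-57, 39), (-56, 39), (-55, 39), (55, 44), (56, 43), (57, 45), (58, 45), (59, 43), (60, 44), (61, 45), (62, 49), (63, 55), (64, 62), (65, 68), (66, 77), (67, 81), (68, 80), (69, 78), (70, 74), (71, 75), (72, 76), (73, 77), (74, 78), (75, 71)]
```

View pics/slot_w3.png

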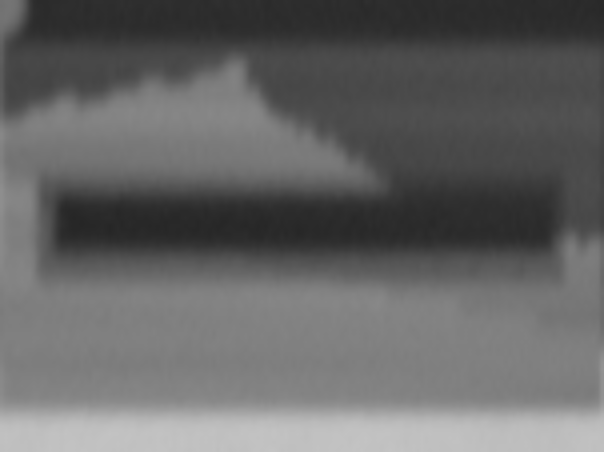

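The bevelled mouth is centred on the estimate to within 0.5 mm, and its yaw is 11.0°. I'll align above it and come down to just over the mouth.

```bash
python3 -c "
from h import *
delta(514.8,299.2,135,-79)"
```

```text
t 5.72 pos [528.7 218.2 234.7] F [ 0.7  0.7 -1.1] w 15.1 q [ 0.29  0.42  1.47 -0.    1.25  1.66]
  d [-0.0822 -0.0022  0.0997] rot [ 0.09 -0.01  0.2 ]
```

{"method": "move_arm", "body": {"rows": [[[-0.02, -0.0005, 0, 0.1, 0, 0.2, 1], [-0.05, -0.0015, 0, 0.1, 0, 0.2, 1], [-0.075, -0.002, 0.005, 0.1, 0, 0.2, 1], [-0.082, -0.0022, 0.025, 0.1, 0, 0.2, 1], [-0.082, -0.0022, 0.055, 0.1, 0, 0.2, 1], [-0.082, -0.0022, 0.085, 0.1, 0, 0.2, 1], [-0.082, -0.0022, 0.1, 0.1, 0, 0.2, 1], [-0.082, -0.0022, 0.1, 0.1, 0, 0.2, 1], [-0.082, -0.0022, 0.1, 0.1, 0, 0.2, 1]]]}}

```text
t: 6.85
ee_pos: [515.4, 299.1, 135.7]
eef_rot: [-0.001, 0.772, -0.636, 0.0]
contact_force: [0.2, -0.5, -1.0]
gripper_width: 14.8
```

```bash
python3 look.py w4; python3 -c "
from h import *
delta(514.8,299.2,75,-79)
for n in ('side','top'):
    im,d=get_image(n);cv2.imwrite('pics/%s2.png'%n,im[:,:,::-1])
a=cv2.imread('pics/side2.png')[120:240,220:400]; b=cv2.imread('pics/top2.png')[120:270,140:300]
cv2.imwrite('pics/z2.png',np.hstack([cv2.resize(a,(400,300)),cv2.resize(b,(320,300))]))"
```

```text
[589.5 313.3 278.7]
t 6.9 pos [515.5 299.2 135.9] F [ 0.5 -0.5 -2.4] w 15.3 q [ 0.43  0.56  1.53 -0.    1.05  1.81]
  d [-0.0001  0.0008  0.0608] rot [-0.12  0.01 -0.  ]
```

View pics/w4.png

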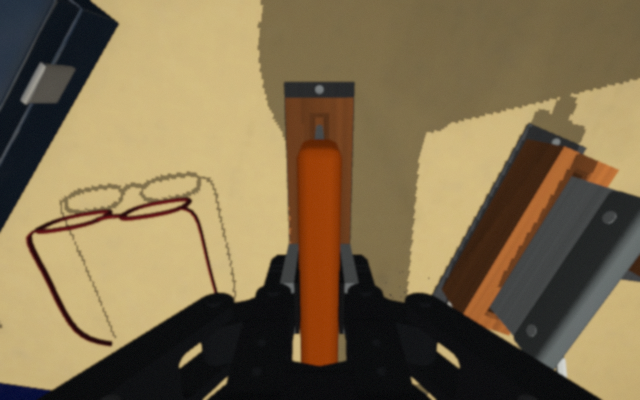

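View pics/z2.png

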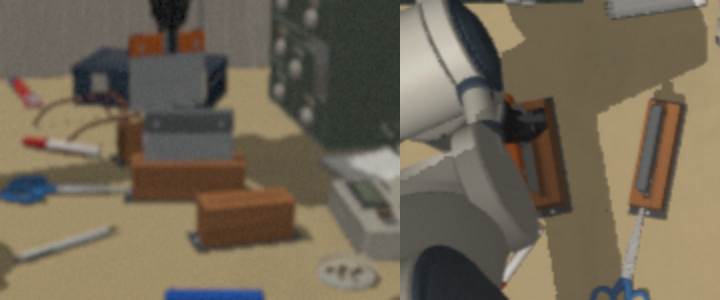

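The wrist view shows the blade end at about (319,128), in line with the slot mouth at (318,115). I'll zoom in on that.

```bash
python3 -c "
import cv2
a=cv2.imread('pics/w4.png')[75:155,275:365];cv2.imwrite('pics/w4z.png',cv2.resize(a,None,fx=7,fy=7,interpolation=cv2.INTER_CUBIC))
from h import *
f=np.load('pics/w4.npz');m={'intrinsics':f['K'],'pose':f['P']}
e=lambda L,z,y=0:proj(m,np.array([515.2+L*np.cos(.192)-y*np.sin(.192),299.3+L*np.sin(.192)+y*np.cos(.192),z]))[0].round(1)
print('slot end z46',e(63,46),'bevel',e(66,46),'blade far end bottom if centred',e(60,65),e(60,138))
print('lat',e(60,46,-3.75),e(60,46,3.75))"
```

```text
slot end z46 [318.6 116.5] bevel [318.6 112. ] blade far end bottom if centred [318.5 123.1] [318.2 136.1]
lat [324.1 121. ] [313.1 121. ]
```

View pics/w4z.png

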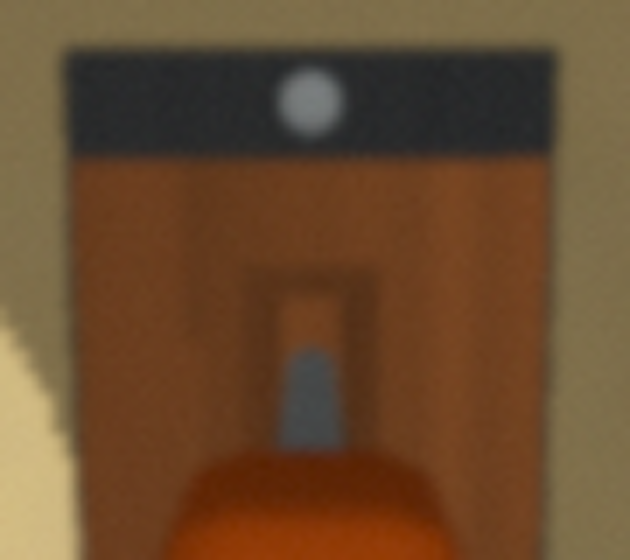

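Everything lines up: lateral error is under 0.5 mm, and the blade end sits about 1 mm behind the centred prediction, against 3 mm clearance. I'll insert it gently.

{"method": "move_arm", "body": {"rows": [[[0, 0, 0.008, 0, 0, 0, 1], [0, 0, 0.016, 0, 0, 0, 1], [0, 0, 0.021, 0, 0, 0, 1], [0, 0, 0.026, 0, 0, 0, 1], [0, 0, 0.03, 0, 0, 0, 1], [0, 0, 0.034, 0, 0, 0, 1], [0, 0, 0.034, 0, 0, 0, 1]]]}}

```text
t: 7.88
ee_pos: [515.2, 299.2, 101.4]
eef_rot: [-0.001, 0.772, -0.636, 0.0]
contact_force: [-0.6, 0.3, -1.0]
gripper_width: 14.5
```

{"method": "move_arm", "body": {"rows": [[[0, 0, 0.007, 0, 0, 0, 1], [0, 0, 0.014, 0, 0, 0, 1], [0, 0, 0.019, 0, 0, 0, 1], [0, 0, 0.022, 0, 0, 0, 1], [0, 0, 0.024, 0, 0, 0, 1], [0, 0, 0.0245, 0, 0, 0, 1], [0, 0, 0.0245, 0, 0, 0, 1]]]}}

```text
t: 8.75
ee_pos: [515.3, 299.2, 77.0]
eef_rot: [-0.001, 0.772, -0.636, 0.0]
contact_force: [-0.3, -0.4, -1.9]
gripper_width: 15.5
```

{"method": "move_arm", "body": {"rows": [[[0, 0, 0.001, 0, 0, 0, 1], [0, 0, 0.001, 0, 0, 0, 0.5], [0, 0, 0.001, 0, 0, 0, 0], [0, 0, 0.001, 0, 0, 0, -0.5], [0, 0, 0, 0, 0, 0, -0.5], [0, 0, -0.02, 0, 0, 0, -0.5], [0, 0, -0.06, 0, 0, 0, -0.5], [0, 0, -0.11, 0, 0, 0, -0.5], [0, 0, -0.15, 0, 0, 0, -0.5], [0, 0, -0.155, 0, 0, 0, -0.5]]]}}

```text
t: 10.0
ee_pos: [516.2, 299.7, 235.0]
eef_rot: [-0.003, 0.772, -0.636, 0.002]
contact_force: [0.1, 0.1, -0.1]
gripper_width: 64.0
```

```bash
python3 look.py w5; python3 meas.py w5 orange; python3 -c "
from h import *
delta(430.7,-359.4,235,-103.4)
im,d=get_image('side');cv2.imwrite('pics/side3.png',im[100:250,200:420,::-1].repeat(3,0).repeat(3,1))"
```

```text
[589.7 313.6 378.3]
orange [319. 187.] bbox [310 121  19 134] 2296 ztop 107.8 plane (array([515.9, 300.1]), array([116.3,  15.2]), 10.69) cloud (array([515.6, 300. ]), array([116.9,  15.3]), 10.67)
t 10.05 pos [515.7 299.5 233.8] F [-0.6  1.   1.2] w 64.3 q [ 0.43  0.45  1.42 -0.    1.27  1.81]
  d [ 0.6306  0.2092 -0.0026] rot [-0.24  0.1  24.4 ]
```

View pics/w5.png

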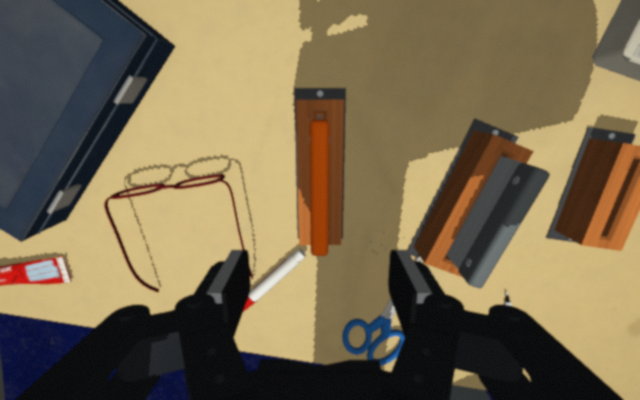

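View pics/side3.png

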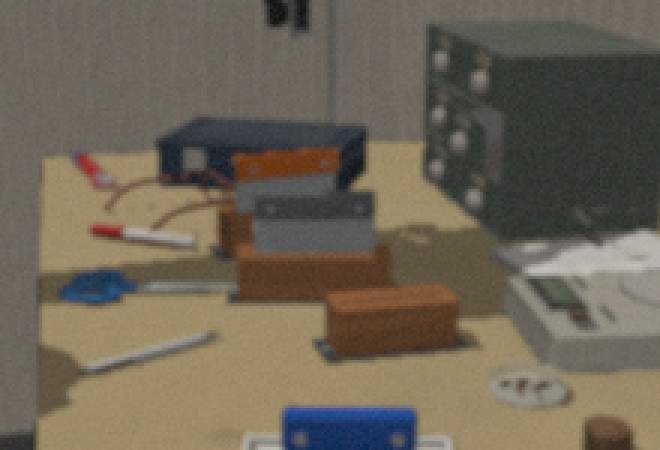

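Orange is seated: its top is at 107.8 mm against 108 expected, centred and along the slot. Now for the blue one.

{"method": "move_arm", "body": {"rows": [[[0.025, 0.008, 0, 0, 0, 1, -0.5], [0.065, 0.022, 0, 0, 0, 2.5, -0.5], [0.115, 0.038, 0, 0, 0, 4.5, -0.5], [0.165, 0.055, 0, 0, 0, 6.5, -0.5], [0.215, 0.071, 0, 0, 0, 8.5, -0.5], [0.265, 0.088, 0, 0, 0, 10.5, -0.5], [0.315, 0.105, 0, 0, 0, 12.5, -0.5], [0.365, 0.121, 0, 0, 0, 14.5, -0.5], [0.415, 0.138, 0, 0, 0, 16.5, -0.5], [0.46, 0.153, 0, 0, 0, 18.5, -0.5]]]}}

```text
t: 11.35
ee_pos: [451.6, -183.0, 230.5]
eef_rot: [0.001, -0.659, 0.752, 0.001]
contact_force: [0.8, 0.2, 0.0]
gripper_width: 64.0
```

```bash
python3 -c "
from h import *
delta(430.7,-359.4,235,-103.4)"
```

```text
t 11.35 pos [ 451.6 -183.   230.5] F [0.8 0.2 0. ] w 64.0 q [-0.51  0.3   1.68  0.    1.16  1.19]
  d [ 0.1776 -0.0026 -0.0048] rot [-0.    0.11  5.81]
```

{"method": "move_arm", "body": {"rows": [[[0.04, -0.001, -0.002, 0, 0, 2, -0.5], [0.09, -0.002, -0.004, 0, 0, 4, -0.5], [0.135, -0.0025, -0.005, 0, 0, 5.8, -0.5], [0.165, -0.0025, -0.005, 0, 0, 5.8, -0.5], [0.178, -0.0025, -0.005, 0, 0.1, 5.8, -0.5], [0.178, -0.0025, -0.005, 0, 0.1, 5.8, -0.5], [0.178, -0.0025, -0.005, 0, 0.1, 5.8, -0.5]]]}}

```text
t: 12.22
ee_pos: [430.6, -358.6, 234.8]
eef_rot: [0.0, -0.62, 0.785, 0.001]
contact_force: [0.7, 0.4, 0.3]
gripper_width: 63.8
```

```bash
python3 look.py w6; python3 meas.py w6 blue; python3 -c "
from h import *
delta(430.7,-359.4,77,-103.4)"
```

```text
[ 504.4 -376.2  377.6]
blue [322. 186.] bbox [313 144  18  88] 1483 ztop 107.8 plane (array([ 431. , -360.5]), array([76.1, 14.4]), -12.87) cloud (array([ 430.8, -360.5]), array([76.6, 14.5]), -12.88)
t 12.28 pos [ 430.7 -358.6  235. ] F [-0.5  0.7  0.6] w 63.8 q [-0.8   0.4   1.5   0.    1.24  1.  ]
  d [ 0.0009 -0.0003  0.158 ] rot [0.03 0.04 0.06]
```

View pics/w6.png

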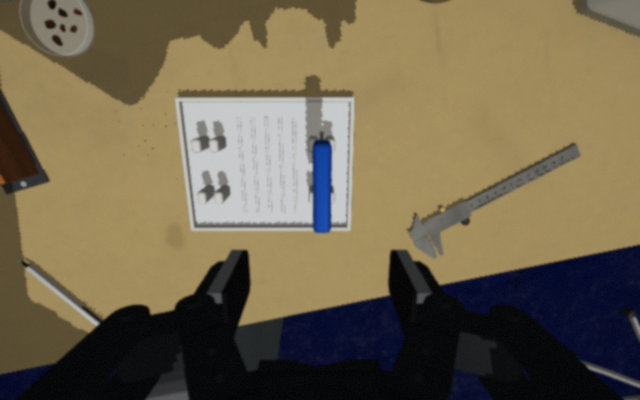

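Blue bar at (322,144–231). It measures (430.9, −360.5) with yaw −13°.

{"method": "move_arm", "body": {"rows": [[[0.0018, -0.0006, 0.025, 0, 0, -0.2, -0.5], [0.0018, -0.0006, 0.06, 0, 0, -0.2, -0.5], [0.0018, -0.0006, 0.1, 0, 0, -0.2, -0.5], [0.0018, -0.0006, 0.138, 0, 0, -0.2, -0.5], [0.0018, -0.0006, 0.158, 0, 0, -0.2, -0.5], [0.0018, -0.0006, 0.158, 0, 0, -0.2, 0], [0.0018, -0.0006, 0.158, 0, 0, -0.2, 0.4], [0.0018, -0.0006, 0.158, 0, 0, -0.2, 0.6], [0.0018, -0.0006, 0.158, 0, 0, -0.2, 1], [0.0018, -0.0006, 0.158, 0, 0, -0.2, 1]]], "squeeze": 60}}

```text
t: 13.52
ee_pos: [431.4, -360.9, 78.2]
eef_rot: [0.0, -0.622, 0.783, -0.001]
contact_force: [0.1, 0.3, 7.6]
gripper_width: 15.0
```

{"method": "move_arm", "body": {"rows": [[[0, 0, 0, 0, 0, 0, 1], [0, 0, -0.01, 0, 0, 0, 1], [0, 0, -0.03, 0, 0, 0, 1], [0, 0, -0.06, 0, 0, 0, 1], [0, 0, -0.095, 0, 0, 0, 1], [0, 0, -0.13, 0, 0, 0, 1], [0, 0, -0.155, 0, 0, 0, 1], [0, 0, -0.155, 0, 0, 0, 1]]]}}

```text
t: 14.52
ee_pos: [431.7, -361.4, 235.5]
eef_rot: [0.0, -0.622, 0.783, -0.003]
contact_force: [0.9, 0.0, -1.9]
gripper_width: 15.0
```

```bash
python3 look.py w7; python3 -c "
from hand import *
s=read_state(); 
delta(548.8,-85,235,-87.6)
hand('w7','blue',tuple(s['ee_pos']),-103.2)"
```

```text
[ 504.9 -378.1  378.6]
t 14.57 pos [ 431.3 -360.9  234. ] F [-0.3  0.3 -2.3] w 15.4 q [-0.8   0.4   1.5   0.    1.24  1.  ]
  d [-0.2954 -0.0518 -0.0013] rot [ -0.14  -0.1  -15.54]
plane n 6391 ztop-tcp 31.0 centre [ 435.9 -362.1] [72.1 16.1] yaw -13.26 offset tool x,y [ 0.1 -4.8]
cloud n 6391 ztop-tcp 31.0 centre [ 434.3 -361.7] [73.1 16.7] yaw -13.13 offset tool x,y [ 0.1 -3.2]
```

View pics/w7.png

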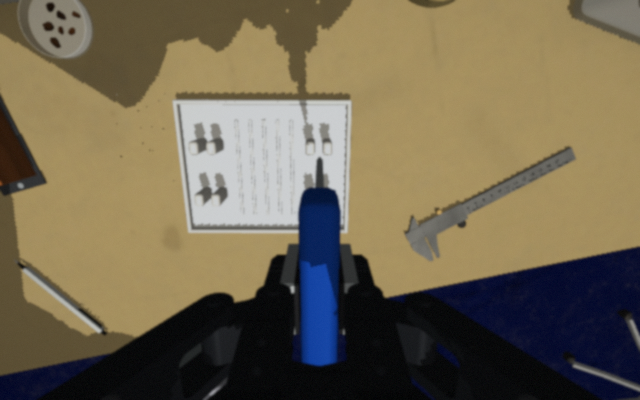

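Blue is held straight. I'll carry it to the viewing spot beside the short holder.

{"method": "move_arm", "body": {"rows": [[[-0.02, -0.0035, -0.002, 0, 0, -1, 1], [-0.055, -0.01, -0.003, 0, 0, -3, 1], [-0.1, -0.0175, -0.003, 0, 0, -5.5, 1], [-0.145, -0.025, -0.003, 0, 0, -8, 1], [-0.19, -0.033, -0.003, 0, 0, -10.5, 1], [-0.235, -0.041, -0.002, 0, 0, -13, 1], [-0.27, -0.047, -0.002, -0.1, -0.1, -15, 1], [-0.29, -0.051, -0.0015, -0.1, -0.1, -15.5, 1], [-0.2955, -0.052, -0.0015, -0.1, -0.1, -15.5, 1], [-0.2955, -0.052, -0.0015, -0.1, -0.1, -15.5, 1]]]}}

```text
t: 15.82
ee_pos: [548.8, -85.2, 235.0]
eef_rot: [-0.0, 0.721, -0.693, 0.0]
contact_force: [0.1, -0.4, -1.2]
gripper_width: 14.9
```

```bash
python3 look.py w8; python3 meas.py w8 brown
python3 - <<'E'
from hand import *
s=read_state(); delta(551.5,-15,135,-87.5)
hand('w8','blue',tuple(s['ee_pos']),-87.5)
from slot import *
xs,ys,I=slot("w8",(551.5,-15),2.5,86)
E
```

```text
[624.4 -82.2 377.7]
brown [253. 164.] bbox [225 110  55 111] 4348 ztop 46.0 plane (array([551.6, -15.9]), array([111.7,  46.3]), 2.36) cloud (array([551.5, -15.5]), array([112. ,  45.8]), 2.32)
brown [131. 187.] bbox [ 92 121  68 147] 3403 ztop 46.1 plane (array([511.7, 127.1]), array([153.8,  48.6]), -9.24) cloud (array([511.6, 129.7]), array([152.7,  46.5]), -10.02)
t 15.88 pos [548.7 -85.6 235. ] F [ 0.3  0.3 -1.6] w 15.3 q [-0.26  0.39  1.51 -0.    1.24  1.27]
  d [-0.0704 -0.0056  0.1   ] rot [-0.02 -0.01 -0.18]
plane n 6285 ztop-tcp 29.4 centre [554.1 -84.8] [71.3 15.8] yaw 1.5 offset tool x,y [-0.5 -5.4]
cloud n 6285 ztop-tcp 29.4 centre [552.1 -84.8] [71.4 16.7] yaw 0.84 offset tool x,y [-0.6 -3.4]
```

View pics/w8.png

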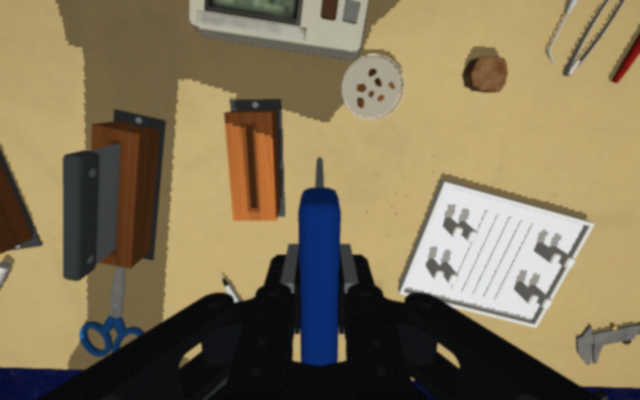

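View pics/slot_w8.png

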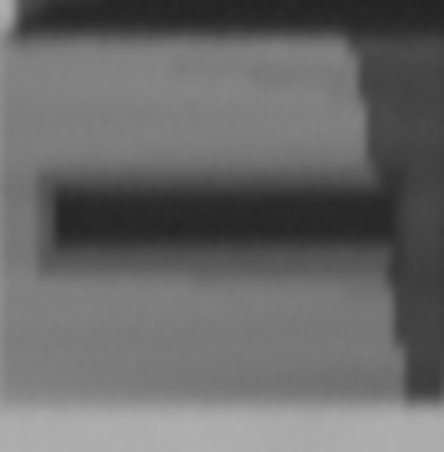

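{"method": "move_arm", "body": {"rows": [[[-0.02, -0.0015, 0, 0, 0, -0.1, 1], [-0.045, -0.004, 0, 0, 0, -0.1, 1], [-0.065, -0.005, 0.005, 0, 0, -0.1, 1], [-0.07, -0.0054, 0.025, 0, 0, -0.1, 1], [-0.07, -0.0054, 0.055, 0, 0, -0.1, 1], [-0.07, -0.0054, 0.085, 0, 0, -0.1, 1], [-0.07, -0.0054, 0.1, 0, 0, -0.1, 1], [-0.07, -0.0054, 0.1, 0, 0, -0.1, 1], [-0.07, -0.0054, 0.1, 0, 0, -0.1, 1]]]}}

```text
t: 17.0
ee_pos: [551.9, -15.4, 135.9]
eef_rot: [-0.0, 0.722, -0.692, 0.001]
contact_force: [1.1, -0.0, -0.7]
gripper_width: 15.0
```

```bash
python3 look.py w9; python3 -c "
from h import *
delta(551.3,-15.4,77,-87.6)
a=cv2.imread('pics/w9.png')[75:205,260:380];cv2.imwrite('pics/w9z.png',cv2.resize(a,None,fx=4.6,fy=4.6,interpolation=cv2.INTER_CUBIC))
f=np.load('pics/w9.npz');m={'intrinsics':f['K'],'pose':f['P']};t=np.radians(2.4)
e=lambda L,z,y=0:proj(m,np.array([551.6+L*np.cos(t)-y*np.sin(t),-15.4+L*np.sin(t)+y*np.cos(t),z]))[0].round(1)
print('slot end z46',e(43,46),'bevel',e(46,46),'blade far end bottom if centred',e(40,64),'per mm',e(41,64))
print('lat',e(43,46,-3.75),e(43,46,3.75))"
```

```text
[627.3 -12.3 278.8]
t 17.05 pos [552.  -15.5 136.1] F [ 0.5 -0.6 -0.2] w 15.2 q [-0.14  0.51  1.64 -0.    1.    1.39]
  d [-0.0001  0.0008  0.0591] rot [-0.11 -0.03  0.01]
slot end z46 [318.9 146. ] bevel [318.9 141.7] blade far end bottom if centred [318.9 154.5] per mm [318.9 153. ]
lat [324.3 146. ] [313.6 146. ]
```

View pics/w9z.png

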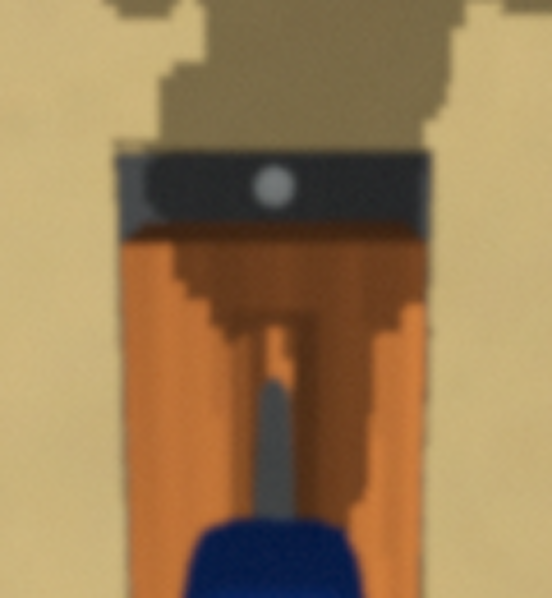

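```bash
python3 -c "
import cv2
a=cv2.imread('pics/w9.png')[135:190,295:345];cv2.imwrite('pics/w9y.png',cv2.resize(a,None,fx=10,fy=10,interpolation=cv2.INTER_CUBIC))
print(cv2.cvtColor(a,6)[[5,8,10,12,15,18,20,24,30]][:,10:42])"
```

```text
[[ 88  72  66  68  67  67  68  68  71  71  73  72  71  72  74  74  76  77
   74  72  72  70  70  71  70  72  71  71  74  75  74  78]
 [101  77  68  67  65  62  60  61  63  64  63  61  62  64  65  66  65  63
   59  60  61  59  60  61  65  69  70  72  73  76  76  78]
 [105  90  79  73  67  63  59  61  62  62  62  66  68  74  79  78  73  66
   62  59  57  55  54  59  64  69  71  72  74  76  77  76]
 [125 116 107  91  72  67  65  69  73  69  70  73  84 105 120 116 102  82
   70  62  58  54  55  60  65  69  70  71  73  76  78  80]
 [126 121 118 111 103  93  90  93  88  79  75  74  87 110 126 122 105  86
   72  61  54  56  55  57  63  68  71  71  72  76  76  78]
 [127 122 120 116 110 101  94  91  90  79  74  73  87 108 125 129 123 111
   92  70  55  54  54  59  65  70  70  72  73  75  78  76]
 [127 123 119 118 111 103  94  92  89  80  71  72  86 107 122 129 130 125
  104  73  56  54  57  59  64  67  70  73  75  75  77  77]
 [127 123 118 118 114 104  95  92  90  80  73  71  70  69  67  73  86  97
   85  67  55  54  57  57  64  68  70  71  75  76  78  79]
 [129 129 124 124 116 105  96  92  89  81  71  70  69  67  65  68  68  68
   67  59  56  56  53  57  64  70  71  71  75  75  77  77]]
```

View pics/w9y.png

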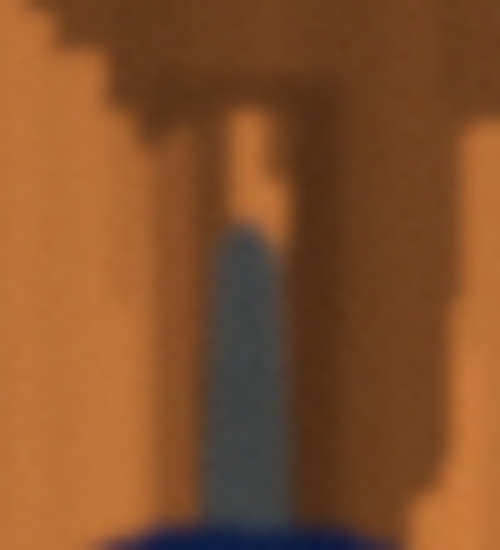

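Laterally the blade is at col 319.7 and the slot centre at 319.3, so that's fine. Lengthwise the blade end sits about 1.6 mm back, so I'll shift it 1.2 mm forward while inserting.

{"method": "move_arm", "body": {"rows": [[[0, -0.0012, 0.006, 0, 0, 0, 1], [0, -0.0012, 0.012, 0, 0, 0, 1], [0, -0.0012, 0.017, 0, 0, 0, 1], [0, -0.0012, 0.022, 0, 0, 0, 1], [0, -0.0012, 0.026, 0, 0, 0, 1], [0, -0.0012, 0.03, 0, 0, 0, 1], [0, -0.0012, 0.034, 0, 0, 0, 1], [0, -0.0012, 0.034, 0, 0, 0, 1]]]}}

```text
t: 18.05
ee_pos: [553.1, -15.4, 101.8]
eef_rot: [-0.0, 0.722, -0.692, 0.001]
contact_force: [1.2, 0.1, -2.8]
gripper_width: 15.0
```

{"method": "move_arm", "body": {"rows": [[[0, 0, 0.007, 0, 0, 0, 1], [0, 0, 0.013, 0, 0, 0, 1], [0, 0, 0.018, 0, 0, 0, 1], [0, 0, 0.021, 0, 0, 0, 1], [0, 0, 0.023, 0, 0, 0, 1], [0, 0, 0.0238, 0, 0, 0, 1], [0, 0, 0.0238, 0, 0, 0, 1]]]}}

```text
t: 18.92
ee_pos: [553.1, -15.4, 78.3]
eef_rot: [-0.0, 0.722, -0.692, 0.001]
contact_force: [-2.1, 0.7, 3.5]
gripper_width: 15.3
```

{"method": "move_arm", "body": {"rows": [[[0, 0, 0, 0, 0, 0, 1], [0, 0, 0, 0, 0, 0, 0.5], [0, 0, 0, 0, 0, 0, 0], [0, 0, 0, 0, 0, 0, -0.5], [0, 0, 0, 0, 0, 0, -0.5], [0, 0, -0.02, 0, 0, 0, -0.5], [0, 0, -0.06, 0, 0, 0, -0.5], [0, 0, -0.11, 0, 0, 0, -0.5], [0, 0, -0.15, 0, 0, 0, -0.5], [0, 0, -0.155, 0, 0, 0, -0.5]]]}}

```text
t: 20.18
ee_pos: [554.1, -15.5, 236.1]
eef_rot: [-0.002, 0.722, -0.692, 0.003]
contact_force: [0.8, -0.5, -0.3]
gripper_width: 63.7
```

```bash
python3 look.py w10; python3 meas.py w10 blue brown orange; python3 -c "
from h import *
delta(551.3,-15.4,235,-87.6)
for n in ('side','top'):
    im,d=get_image(n);cv2.imwrite('pics/%s9.png'%n,im[:,:,::-1])
a=cv2.imread('pics/side9.png')[130:250,220:420]; cv2.imwrite('pics/side9z.png',cv2.resize(a,None,fx=3.5,fy=3.5,interpolation=2))"
```

```text
[628.8 -12.3 379.3]
blue [314. 190.] bbox [306 147  18  88] 1420 ztop 107.8 plane (array([552.8, -11.7]), array([76.6, 14.6]), 2.53) cloud (array([552.5, -11.7]), array([77. , 14.7]), 2.62)
brown [321. 167.] bbox [295 119  48 110] 2998 ztop 46.1 plane (array([551.8, -15.1]), array([112.5,  46. ]), 2.41) cloud (array([551.6, -15.1]), array([112.2,  46. ]), 2.43)
brown [ 44. 191.] bbox [  0 120  91 146] 3144 ztop 46.2 plane (array([516.1, 281. ]), array([157.2,  49.3]), -1.56) cloud (array([515.8, 298. ]), array([151.8,  47.3]), 10.79)
brown [195. 194.] bbox [163 130  59 145] 3201 ztop 46.1 plane (array([512. , 129.1]), array([153.5,  47.1]), -10.03) cloud (array([511.6, 130.3]), array([152.5,  46. ]), -10.27)
t 20.23 pos [553.6 -15.4 235. ] F [ 0.  -0.   0.7] w 63.9 q [-0.14  0.39  1.52 -0.    1.23  1.39]
  d [-0.0001  0.0023 -0.    ] rot [-0.27 -0.06  0.02]
```

View pics/w10.png

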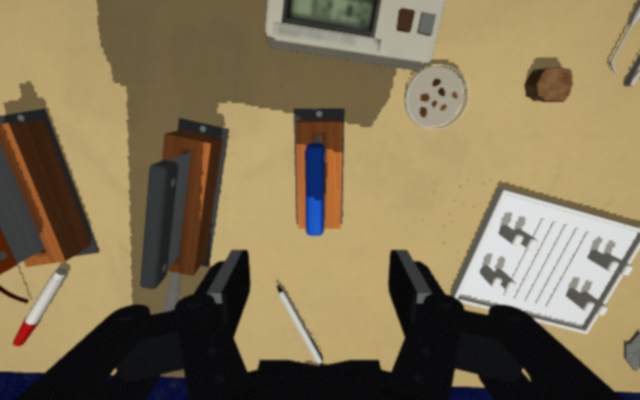

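View pics/side9z.png

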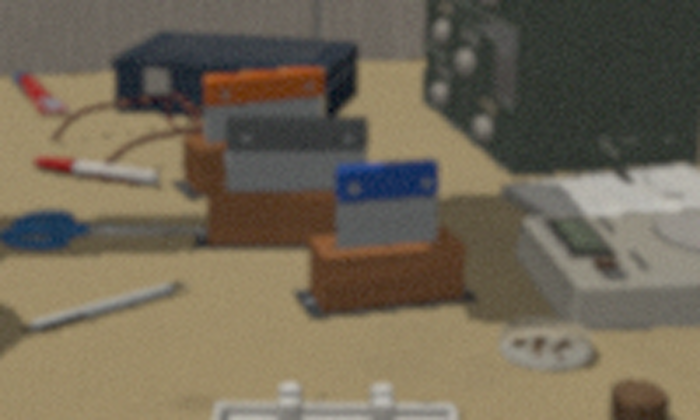

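View pics/top9.png

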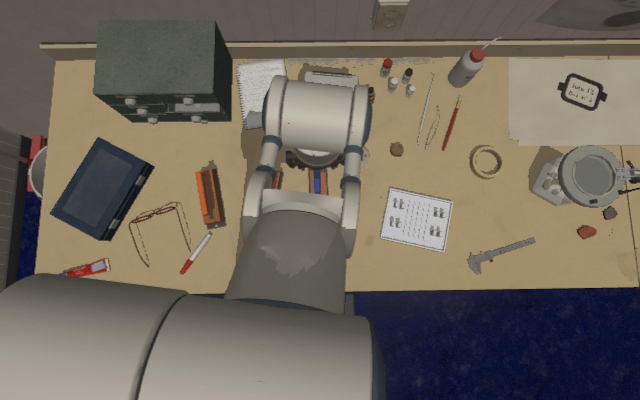

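Blue is seated, top at 107.8 mm, leaning about 0.035 rad within the slot play. I'll re-check orange and the bystanders from the top view before handing in.

Run:
```python
from h import *
im,d=get_image("top");m=camera_model("top");W=cloud(m,d);H,S,V=cv2.split(cv2.cvtColor(im,cv2.COLOR_RGB2HSV))
mk=(H<14)&(S>150)&(W[...,2]>98)&(W[...,2]<118)
mk[:,:180]=0;mk[:,240:]=0;mk[:150]=0;mk[250:]=0
v,u=np.nonzero(mk);print("orange top",rect(cast(m,np.c_[u,v],108)),len(u),np.median(W[mk][:,2]))
im0=cv2.imread("pics/top0.png")[:,:,::-1]
for n,(a,b,c,e) in {"marker":(175,215,228,278),"lump":(385,408,140,160)}.items():
    f=lambda i:cv2.cvtColor(np.ascontiguousarray(i[c:e,a:b]),cv2.COLOR_RGB2GRAY).astype(np.float32)
    print(n,cv2.phaseCorrelate(f(im0),f(im)))
f=np.load("pics/w10.npz");mm={"intrinsics":f["K"],"pose":f["P"]};W=cloud(mm,f["d"])
print("petri",W[95,436].round(),"was",cast(m,[358,156],13).round(),"lump",W[84,550].round(),"was",cast(m,[397,150],20).round())
Z=(W[...,2]>100)&(W[...,2]<114);Z[:,:130]=0;Z[:,230:]=0;print("grey top",rect(W[Z]),Z.sum())
f=np.load("pics/w3.npz");mm={"intrinsics":f["K"],"pose":f["P"]};W=cloud(mm,f["d"]);Z=(W[...,2]>100)&(W[...,2]<114);Z[:,:346]=0;Z[:,460:]=0;Z[290:]=0;print("grey before",rect(W[Z]),Z.sum())
```

```text
orange top (array([512.5, 297. ]), array([118.8,  17.3]), 10.61) 274 106.55437041763071
marker ((0.025490139861126693, 0.027601316305087664), 0.9894959132671356)
lump ((-0.30533843957982754, 0.008450657733176214), 0.9440118948618571)
petri [ 638. -140.    1.] was [[ 634. -136.   13.]] lump [ 653. -247.   22.] was [[ 649. -251.   20.]]
grey top (array([512.4, 129.8]), array([119. ,  15.9]), -10.44) 2524
grey before (array([512. , 131.4]), array([118.9,  15.8]), -10.5) 2525
```

All clear, so I'm handing in.

```bash
python3 -c "
from h import *
s=read_state();print(s['t'],s['contact_force'].round(1),abs(s['qvel']).max());print(job_done())"
```

```text
20.375 [0.  0.7 0.3] 0.00865527404402603
the job is handed in; nothing more can be done
None
```

Both scrapers are put away and released. The orange one is in the empty long holder and the blue one is in the short holder. I handed the job in at 20.4 s of the 64 s allowed; no verdict came back.

**Last checks:**
- **Orange:** the grip's top is at 107.8 mm in the wrist view (108 means fully down). The top camera puts its centre within 1 mm of the block, about 0.01 rad off the slot direction.
- **Blue:** the grip's top is also at 107.8 mm, with the blade along the slot to within 0.01 rad. Its grip sits 3.4 mm to one side at the top. I read that as a lean of about 0.035 rad within the slot play, well under the 0.15 limit.
- **Grey scraper and bystanders:** in camera measurements the grey scraper shifted by 1.6 mm. The marker and the brown lump show no shift in the top view. The petri dish and the lump read within about 6 mm of a rough first estimate, and the arm never went near them.
- **Robot:** it is at rest above the holders, touching nothing. The wrist force stayed under 8 N in every reading.

**Disagreement:** the top camera and the wrist camera differed by 2–4 mm on absolute positions, about what their calibration allows. I used the wrist camera for both the grasps and the insertions.

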